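# Rewind the tall cake-collar film dispenser

### The job

Two film dispensers for cake collars stand on the steel worktop, a tall one and a low one, each with a rewind crank on its lid. Wind the tall dispenser's crank clockwise (seen from above) until its stiff drag suddenly drops away, which happens after a little more than one turn; stop within half a turn of that and let go. Leave the low dispenser's crank alone.

Things in the scene. Friction and masses are not known exactly. Their poses are not given: they have to be found in the camera images.
- tall_crank (a joint): Crank of the tall dispenser, turning on its lid about the vertical axis. Value in rad, grows clockwise seen from above; at 0 and full turns the arm points away from the black exit block. Starts between 0 and 1.6. It drags with 0.3 to 0.8 N m (5 to 13 N at the knob) until 8 rad, where the drag drops within 0.5 rad to under 0.1 N m; beyond that it turns freely and stays where left. Stops at -0.1 and 13.5.
- tall_knob (a point): Middle of the upright round black knob of the tall dispenser's crank: 20 mm in diameter, 41 mm tall, at the end of the crank arm, 60 mm from the axis. The point is on the knob's own axis, 19 mm below its top, 22 mm above its foot and 24 mm above the flat steel arm. The knob spins freely on its pin, so it can be held from above without turning the gripper as it goes round; nothing else in its circle is as high.
- tall_axis (a point): Point on the crank axis of the tall dispenser, at the top of the crank's hub, 129 mm above the worktop; the knob's middle circles 23 mm higher. The dispenser is a closed upright aluminium drum, 104 mm in diameter, 115 mm high, with a black film-exit block on one side, on a round dark base of 124 mm diameter fixed to the worktop. x points to the exit block, z up.
- low_knob (a point): Middle of the knob of the low dispenser's crank, to be left alone: the same machine with the same crank and knob, but a drum only 65 mm high, standing 0.26 to 0.44 m from the tall one, to its left or right.

How it is judged:
By the outcome, as a careful person would: the job done as asked, in the order asked, and still so for the second after the job is handed in, with the robot touching nothing.
It also fails if it takes over 51 s, if anything falls off the work surface, if the arm or the gripper's body presses on something with over 40 N, if the wrist force passes 120 N, or if a joint passes its speed limit or range.

### The arm

A 6-joint arm with a two-finger parallel gripper is mounted at the origin on the work surface. World frame = base frame: x ahead of the robot, y to its left, z up, the work surface at z = 0. Lengths are in mm, angles in rad, forces in N, time in s.
With the tool pointing down it reaches from about 400 to 925 mm from the base axis. Payload 12.5 kg.
Tool frame: the origin (TCP) lies at the very end of the fingers, on their centre line; the grasp point (between the pads) lies env.grip_point_offset behind it (env.grip_point_offset is the distance from the TCP to the grasp point, in mm); y points along the fingers, z is the direction in which the jaws open and shut, and the axes are right-handed (so a half turn about y gives the same grasp; the last joint's range is limited). The gripper opens to 95 mm and grips with 3 to 60 N. Pads are 20 mm wide; open, the fingers measure 119 mm over their backs; the gripper's body (75 mm by 180 mm) begins 59 mm behind the grasp point.
Start: joints at [-1.335, 0.491, 1.559, -0, 1.092, -0.106], TCP at [209.513, -588.856, 214.661] pointing down, gripper open.
Joint ranges: [-3.1, 3.1], [-0.84, 2.19], [0.05, 2.79], [-1.13, 4.28], [0.06, 2.93], [-2.69, 2.69]. Speed limits (rad/s): [2.22, 2.22, 2.79, 3.14, 3.14, 3.14].

### API

Orientations are given as [roll, pitch, yaw] about the fixed x, y, z axes, in that order (R = Rz(yaw) Ry(pitch) Rx(roll)).
In Python, from cell import readout, read_camera, env, nets gives the robot as it stands.
- The arm moves only by the tool apply_moves, never from a script. Its argument "increments" is a list of rows, each a list of 3 entries, a list of its own where there are three numbers: the shift along the tool's x, y, z in cm, then the turn, a rotation vector about the tool's x, y, z in degrees, then the finger opening in cm, from 0 to 9.51. A call has exactly 5 rows; each row shifts and turns the pose as measured when the row begins, along the tool's axes as they then stand; what a row does not reach is not made up. A row lasts 1/8 s, in which the tool goes at most 62.5 mm and 10.7 degrees, less where a joint would pass 70% of its speed; a pose out of reach is approached as far as the arm can. A call with a gripper value outside its range is refused whole. The fingers move at their own pace and stop on an object; the grip force is fixed at half the most. Time passes only in rows, so rows that do not move let the fingers close, or fill a call up. It gives the time, the measured TCP pose, the force and the opening at its end, in the units of the state.
- readout.state(): the state, without advancing time (a new reading comes with each control period).
- read_camera(name): name is "scene" or "side" or "wrist"; returns a dict with "img" (384x512x3 uint8, red, green, blue), "vfov" (degrees; the focal length in pixels is half the picture's height over the tangent of half this angle, whatever the lens; pixels are square), "cx", "cy" (the principal point, pixels), "distortion" ([k1, k2, p1, p2, k3] as OpenCV has them; the pictures are not rectified), "rvec" (rotation vector, rad) and "tvec" (3), from world to camera coordinates, as OpenCV has them; the wrist camera has in their place "mount" (4x4, takes a point from camera to tool coordinates, whose origin is the TCP and whose axes are the tool frame's). Camera axes: x right, y down, z forward; pixel columns grow to the right and rows downward; lengths in mm; the calibration is good to about 2 mm. A picture is of the moment at which its call begins: read the wrist's pose just before it. There is no depth.
- env.job_done(): hands the job in, once; it reports no verdict.
Trained networks look in a picture, given as the dict that the camera call returned (one of the last four; its "shot" number tells which), for a name from the list of things; names that differ only in an ending like _2 or _b are one class to them, and where a whole thing is asked for, a point or a joint stands for the part that bears it (a point fixed in the world has none). Each returns a list of dicts, best first, with "confidence" (0 to 1); they miss things now and then, are a little off and sometimes report something else, mostly with a low value. They report only what shows in the picture. A call takes as long as a camera call.
- nets.look_for(picture, thing): "point" ([x, y, z] in mm, in the coordinates of the camera as it stood for that picture, good to about 4 mm: the middle of the surface that is visible of it).
- nets.mark_of(picture, thing): "point" ([x, y, z] in mm, in the coordinates of the camera as it stood for that picture, good to about 4 mm: a listed point, or the origin of a listed thing).
The state is a dict: "t": time; "joints": joint angles; "qvel": joint speeds; "tau": joint torques, N m; "eef_pos": TCP position; "tcp_rot": TCP orientation; "ft_force": force on the tool from outside, world axes, zero at the start; "moment": the same for the moment, N m; "opening": opening from 0.0 (shut) to 1.0 (fully open).
Only numpy, scipy, OpenCV 4.12 (cv2) and the standard library are available. Lean on these libraries where they do the work, as an engineer would, in place of code of your own. Each camera call takes 0.05 s, during which the arm holds its last target. There are 200 camera calls.

## Working session

There is one attempt and no reset: what is moved stays moved. The work goes in short steps, Python scripts to look and compute and a tool call to move; the robot and the scene stay as the last step left them, time stands still between calls to the robot, and variables do not carry over. Pictures are saved under pics/ and viewed, about 8 in all and at most 12, crops included, and the job is handed in when it is done.

Besides the shell and the picture viewer there is one more tool, called after ">>>" as name([rows], argument=value, ...), one row to a line, values as JSON. apply_moves: Moves the arm, as the interface text tells. Its arguments: {"type":"object","properties":{"increments":{"type":"array"}},"required":["increments"]}

```bash
mkdir -p pics; ls; cat > h.py <<'E'
import numpy as np, cv2
from cell import readout, read_camera, env, nets
from scipy.spatial.transform import Rotation as R
def T():
    s=readout.state(); return s, R.from_euler('xyz',s['tcp_rot']).as_matrix(), np.array(s['eef_pos'])
def look(cam,things,save=None):
    s,Rt,p=T(); im=read_camera(cam)
    if save: cv2.imwrite('pics/'+save,im['img'][...,::-1])
    for th in things:
        for d in nets.mark_of(im,th)[:3]:
            c=np.array(d['point'])
            if cam=='wrist':
                M=np.array(im['mount']); w=Rt@(M[:3,:3]@c+M[:3,3])+p
            else:
                w=cv2.Rodrigues(np.array(im['rvec'],float))[0].T@(c-np.array(im['tvec']).ravel())
            print(cam,th,w.round(1),round(d['confidence'],2))
    return im
E
python3 - <<'E'
from h import *
s,Rt,p=T(); print(s); print(Rt.round(3), env.grip_point_offset)
for c in ("scene","side"): look(c,["tall_knob","tall_axis","low_knob"],c+"0.png")
a=cv2.imread('pics/scene0.png');b=cv2.imread('pics/side0.png')
cv2.imwrite('pics/b0.png',cv2.resize(np.hstack([a,b]),(800,300)))
E
```

```text
pics
{'t': 0.0, 'joints': array([-1.33459992e+00,  4.91593134e-01,  1.55948208e+00,  5.16676164e-06,
        1.09170678e+00, -1.05604031e-01]), 'qvel': array([-4.20018159e-05, -7.59203725e-04,  2.85784108e-04, -1.56013146e-03,
        1.40899339e-03,  7.28180420e-04]), 'tau': array([-2.48576362e-03, -6.12656736e+01, -2.58184290e+01,  6.91674650e-02,
        4.83084668e-02, -9.11652569e-05]), 'eef_pos': array([ 209.44865707, -588.58270082,  214.02966055]), 'tcp_rot': array([-1.57197855e+00,  1.29921599e-04, -2.79979468e+00]), 'ft_force': array([ 0.6118001 , -0.12953445,  0.39273969]), 'moment': array([-0.05501375,  0.0057617 , -0.02167852]), 'opening': 1.0001893761521141}
[[-0.942 -0.     0.335]
 [-0.335  0.001 -0.942]
 [-0.    -1.    -0.001]] 18.8
scene tall_knob [486.6 242.8 149.7] 0.74
scene tall_axis [521.3 198.4 125. ] 0.78
scene tall_axis [485.6 241.9 147.2] 0.6
scene low_knob [ 454.3 -140.1  103.9] 0.96
side tall_knob [482.5 240.6 148.4] 0.83
side tall_axis [522.1 197.1 125.8] 0.79
side low_knob [ 447.  -145.9  104.6] 0.93
```

View pics/b0.png

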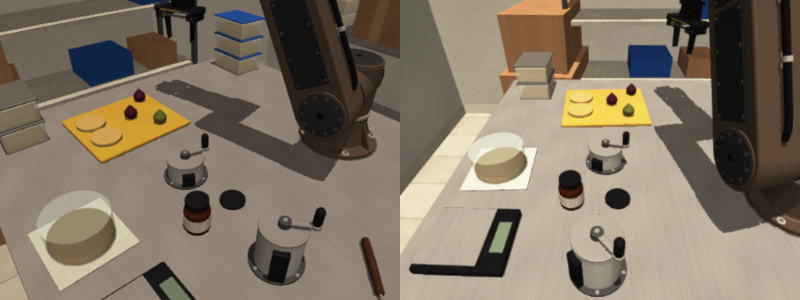

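The tall axis is at about (521,198) with its knob at (484,242). The low dispenser, at about (450,-143), is nearer the robot's right. I'm travelling there high, on an arc around the base.

>>> apply_moves([
  [[-4.5, -0.4, -3.6], [0, 0, 0], 9.5],
  [[-4.5, -0.4, -3.6], [0, 0, 0], 9.5],
  [[-4.5, -0.4, -3.6], [0, 0, 0], 9.5],
  [[-4.5, -0.4, -3.6], [0, 0, 0], 9.5],
  [[-4.5, -0.4, -3.6], [0, 0, 0], 9.5],
])

```text
t: 1.02
eef_pos: [363.4, -339.8, 234.2]
tcp_rot: [-1.57, 0.0, -2.806]
ft_force: [0.7, -0.3, 0.8]
opening: 0.998
```

>>> apply_moves([
  [[-3.0, 0, -4.7], [0, 0, 0], 9.5],
  [[-3.0, 0, -4.7], [0, 0, 0], 9.5],
  [[-3.0, 0, -4.7], [0, 0, 0], 9.5],
  [[-3.0, 0, -4.7], [0, 0, 0], 9.5],
  [[-3.0, 0, -4.7], [0, 0, 0], 9.5],
])

```text
t: 1.65
eef_pos: [429.7, -60.1, 235.2]
tcp_rot: [-1.568, 0.003, -2.806]
ft_force: [0.5, -0.6, -0.7]
opening: 0.999
```

>>> apply_moves([
  [[-3.0, 0, -4.7], [0, 0, 0], 9.5],
  [[-3.0, 0, -4.7], [0, 0, 0], 9.5],
  [[-3.0, 0, -4.7], [0, 0, 0], 9.5],
  [[-2.0, 0, -3.0], [0, 0, 0], 9.5],
  [[0, 0, 0], [0, 0, 0], 9.5],
])

```text
t: 2.28
eef_pos: [478.3, 147.7, 235.9]
tcp_rot: [-1.567, 0.006, -2.802]
ft_force: [-1.1, -0.3, -0.4]
opening: 1.001
```

```bash
python3 - <<'E'
from h import *
s,Rt,p=T(); print(s['t'],p,s['tcp_rot'],s['joints'])
im=look("wrist",["tall_knob","tall_axis"],"w1.png"); print(np.array(im['mount']).round(2))
E
```

```text
2.275 [478.28184747 147.71405403 235.90543203] [-1.5666037   0.00585274 -2.80166949] [ 0.16923617  0.28805016  1.83271862 -0.00369501  1.01434709  1.40206305]
wrist tall_knob [482.3 243.7 151.7] 0.9
wrist tall_axis [522.2 191.3 129.6] 0.79
[[   0.      0.96    0.27  -74.32]
 [  -0.     -0.27    0.96 -169.96]
 [   1.     -0.     -0.      1.14]
 [   0.      0.      0.      1.  ]]
```

View pics/w1.png

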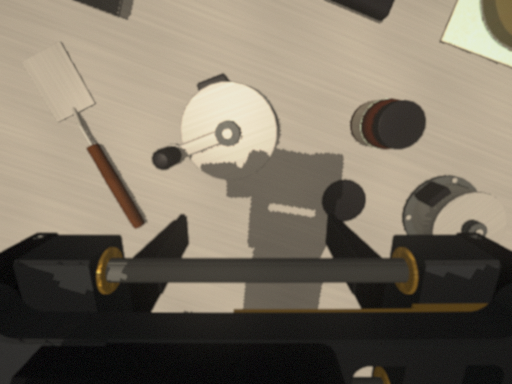

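The wrist picture shows the tall crank's knob at px (167,158), its hub at (228,132) and the exit block at (212,82). That puts the crank at about 1.5 rad. The axis is at about (522,196) and the knob at about (483,243), which gives a 60 mm radius as expected. Next I move over the knob and go down.

>>> apply_moves([
  [[-1.85, 0, -4.4], [0, 0, 0], 9.5],
  [[-1.85, 0, -4.4], [0, 0, 0], 9.5],
  [[0, 0, 0], [0, 0, 0], 9.5],
  [[0, 2.0, 0], [0, 0, 0], 7.0],
  [[0, 0, 0], [0, 0, 0], 7.0],
])

```text
t: 3.05
eef_pos: [485.0, 235.8, 216.4]
tcp_rot: [-1.565, 0.006, -2.814]
ft_force: [-0.1, -0.4, -0.2]
opening: 0.842
```

```bash
cat >> h.py <<'E'
def rows(targets):
    "tool-frame shifts (cm) along a chain of world TCP targets"
    s,Rt,p=T(); print(s['t'],p.round(1),np.round(s['tcp_rot'],3),np.round(s['ft_force'],1),'op',round(s['opening'],3))
    for q in targets:
        print((Rt.T@(np.array(q)-p)/10).round(2)); p=np.array(q)
E
python3 - <<'E'
from h import *
rows([[483.2,243,190],[483.2,243,138]])
look("wrist",["tall_knob","tall_axis"])
E
```

```text
3.05 [485.  235.8 216.4] [-1.565  0.006 -2.814] [-0.1 -0.4 -0.2] op 0.842
[-0.05  2.63 -0.76]
[ 0.03  5.2  -0.03]
wrist tall_knob [482.3 243.4 151.4] 0.87
wrist tall_axis [522.  190.5 130.4] 0.69
```

>>> apply_moves([
  [[0, 2.6, -0.75], [0, 0, 0], 7.0],
  [[0, 2.6, 0], [0, 0, 0], 7.0],
  [[0, 2.4, 0], [0, 0, 0], 7.0],
  [[0, 0, 0], [0, 0, 0], 5.0],
  [[0, 0, 0], [0, 0, 0], 3.0],
])

```text
t: 3.82
eef_pos: [486.8, 242.1, 145.0]
tcp_rot: [-1.566, 0.017, -2.817]
ft_force: [-0.1, -0.0, 0.3]
opening: 0.579
```

>>> apply_moves([
  [[0, 0, 0], [0, 0, 0], 2.2],
  [[0, 0, 0], [0, 0, 0], 1.5],
  [[0, 0, 0], [0, 0, 0], 1.5],
  [[0, 0, 0], [0, 0, 0], 1.5],
  [[0, 0, 0], [0, 0, 0], 1.5],
])

```text
t: 4.45
eef_pos: [487.7, 242.2, 147.5]
tcp_rot: [-1.565, 0.02, -2.817]
ft_force: [0.5, -0.1, -1.2]
opening: 0.203
```

```bash
python3 - <<'E'
from h import *
s,Rt,p=T(); print(p,s['tcp_rot'],s['ft_force'],s['opening'])
look("wrist",["tall_knob"],"w2.png")
E
```

```text
[487.74473041 242.15094716 147.47013313] [-1.56537557  0.02036454 -2.81678646] [ 0.53512419 -0.10451308 -1.22196523] 0.2026622805982011
wrist tall_knob [484.3 243.9 149.2] 0.67
```

View pics/w2.png

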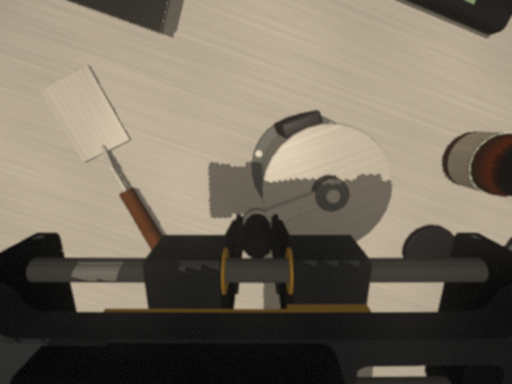

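The jaws hold the knob, with the opening at 19 mm, but the grip is too high (TCP z 147) and the tool has tilted slightly. I'll open a little, correct both and re-grip.

```bash
cat >> h.py <<'E'
def roterr(yaw=-2.81):
    s,Rt,p=T(); e=Rt.T@R.from_euler('xyz',[-np.pi/2,0,yaw]).as_matrix()
    print('rot',R.from_matrix(e).as_rotvec(degrees=True).round(2))
E
python3 - <<'E'
from h import *
rows([[483.7,243.2,137]]); roterr()
E
```

```text
4.55 [487.7 242.2 147.5] [-1.565  0.02  -2.817] [ 0.4 -1.3  1. ] op 0.201
[ 0.37  1.04 -0.23]
rot [-0.31 -0.39 -1.16]
```

>>> apply_moves([
  [[0, 0, 0], [0, 0, 0], 3.5],
  [[0.2, 0.5, -0.1], [-0.1, -0.2, -0.6], 3.5],
  [[0.2, 0.6, -0.1], [-0.1, -0.2, -0.6], 3.5],
  [[0, 0.1, 0], [0, 0, -0.1], 1.5],
  [[0, 0.05, 0], [0, 0, -0.1], 1.5],
])

```text
t: 5.18
eef_pos: [483.3, 242.1, 133.8]
tcp_rot: [-1.567, -0.006, -2.808]
ft_force: [8.1, -26.5, 6.8]
opening: 0.214
```

```bash
cat >> h.py <<'E'
AX=np.array([522,195.5]); 
def arc(n=5,step=14,r=60,z=138,off=(0,0)):
    s,Rt,p=T(); c=AX+off; v=p[:2]-c; a=np.arctan2(v[1],v[0]); print('ang',np.degrees(a).round(1),'r',np.hypot(*v).round(1))
    t=[a-np.radians(step)*(k+1) for k in range(n)]
    rows([[*(c+r*np.array([np.cos(q),np.sin(q)])),z] for q in t]); roterr()
E
python3 - <<'E'
from h import *
arc()
E
```

```text
ang 129.7 r 60.6
5.175 [483.3 242.1 133.8] [-1.567 -0.006 -2.808] [  8.1 -26.5   6.8] op 0.214
[-1.44 -0.43 -0.29]
[-1.46 -0.01  0.01]
[-1.42 -0.01  0.36]
[-1.29 -0.01  0.7 ]
[-1.08 -0.    0.99]
rot [-0.19  0.09  0.37]
```

Gripped, at radius 60.6 mm. Winding starts now.

>>> apply_moves([
  [[-1.4, -0.2, -0.3], [0, 0, 0.2], 1.5],
  [[-1.45, 0, 0], [0, 0, 0], 1.5],
  [[-1.4, 0, 0.35], [0, 0, 0], 1.5],
  [[-1.3, 0, 0.7], [0, 0, 0], 1.5],
  [[-1.1, 0, 1.0], [0, 0, 0], 1.5],
])

```text
t: 5.8
eef_pos: [544.9, 249.7, 134.1]
tcp_rot: [-1.575, -0.02, -2.809]
ft_force: [-6.4, 10.6, 2.7]
opening: 0.198
```

```bash
python3 - <<'E'
from h import *
arc()
look("wrist",["tall_knob"],"w3.png")
E
```

```text
ang 67.1 r 58.8
5.8 [544.9 249.7 134.1] [-1.575 -0.02  -2.809] [-6.4 10.6  2.7] op 0.198
[-1.03 -0.42  1.01]
[-0.67 -0.02  1.3 ]
[-0.33 -0.01  1.42]
[ 0.02 -0.01  1.46]
[0.38 0.   1.41]
rot [0.22 0.05 1.15]
wrist tall_knob [545.6 253.9 148.6] 0.65
```

View pics/w3.png

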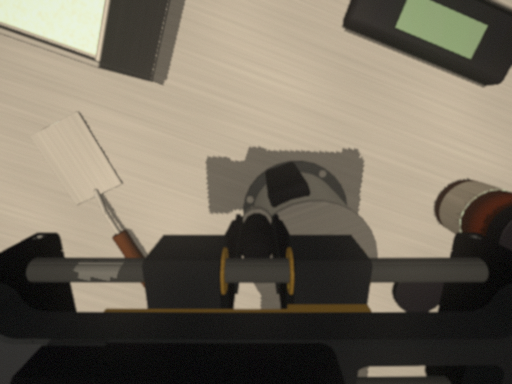

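The knob is still held at px (258,235) and has gone round 63° so far. Continuing.

>>> apply_moves([
  [[-1.05, -0.1, 1.0], [0, 0, 0.5], 1.5],
  [[-0.7, -0.1, 1.35], [0, 0, 0.4], 1.5],
  [[-0.3, 0, 1.5], [0, 0, 0.3], 1.5],
  [[0.05, 0, 1.55], [0, 0, 0.2], 1.5],
  [[0.45, 0, 1.5], [0, 0, 0.2], 1.5],
])

```text
t: 6.52
eef_pos: [581.6, 194.4, 134.1]
tcp_rot: [-1.583, 0.008, -2.808]
ft_force: [2.1, 9.8, -1.5]
opening: 0.203
```

```bash
python3 - <<'E'
from h import *
arc()
E
```

```text
ang -1.0 r 59.6
6.525 [581.6 194.4 134.1] [-1.583  0.008 -2.808] [ 2.1  9.8 -1.5] op 0.203
[ 0.63 -0.41  1.31]
[ 0.96 -0.02  1.1 ]
[ 1.2  -0.02  0.84]
[ 1.37 -0.02  0.52]
[ 1.45 -0.01  0.17]
rot [ 0.69  0.1  -0.48]
```

>>> apply_moves([
  [[0.7, -0.15, 1.35], [0.3, 0, -0.2], 1.5],
  [[1.0, -0.1, 1.1], [0.3, 0, -0.2], 1.5],
  [[1.25, -0.1, 0.85], [0.2, 0, -0.2], 1.5],
  [[1.45, 0, 0.55], [0.1, 0, -0.2], 1.5],
  [[1.55, 0, 0.15], [0, 0, -0.2], 1.5],
])

```text
t: 7.15
eef_pos: [543.6, 138.9, 134.2]
tcp_rot: [-1.569, 0.004, -2.81]
ft_force: [9.9, 4.2, -4.7]
opening: 0.204
```

```bash
python3 - <<'E'
from h import *
arc()
E
```

```text
ang -69.1 r 60.6
7.15 [543.6 138.9 134.2] [-1.569  0.004 -2.81 ] [ 9.9  4.2 -4.7] op 0.204
[ 1.46 -0.39 -0.19]
[ 1.38 -0.01 -0.48]
[ 1.23 -0.01 -0.8 ]
[ 1.   -0.01 -1.07]
[ 0.71 -0.   -1.28]
rot [-0.1  -0.01 -0.22]
```

Total is now 199°, with drag of about 10 N.

>>> apply_moves([
  [[1.5, -0.1, -0.2], [0, 0, -0.1], 1.5],
  [[1.45, 0, -0.5], [0, 0, -0.1], 1.5],
  [[1.3, 0, -0.85], [0, 0, -0.1], 1.5],
  [[1.05, 0, -1.1], [0, 0, -0.1], 1.5],
  [[0.75, 0, -1.35], [0, 0, -0.1], 1.5],
])

```text
t: 7.78
eef_pos: [478.3, 153.2, 134.1]
tcp_rot: [-1.561, 0.006, -2.811]
ft_force: [4.5, -9.0, -1.4]
opening: 0.201
```

```bash
python3 - <<'E'
from h import *
arc()
E
```

```text
ang -135.9 r 60.8
7.775 [478.3 153.2 134.1] [-1.561  0.006 -2.811] [ 4.5 -9.  -1.4] op 0.201
[ 0.38 -0.41 -1.42]
[ 0.11 -0.02 -1.46]
[-0.25 -0.01 -1.44]
[-0.59 -0.01 -1.34]
[-0.9  -0.01 -1.15]
rot [-0.57 -0.07 -0.35]
```

>>> apply_moves([
  [[0.4, -0.1, -1.45], [-0.2, 0, -0.1], 1.5],
  [[0.1, -0.05, -1.55], [-0.2, 0, -0.1], 1.5],
  [[-0.25, 0, -1.5], [-0.2, 0, -0.1], 1.5],
  [[-0.6, 0, -1.4], [-0.1, 0, 0], 1.5],
  [[-0.95, 0, -1.2], [-0.1, 0, 0], 1.5],
])

```text
t: 8.4
eef_pos: [467.5, 221.1, 134.0]
tcp_rot: [-1.567, -0.003, -2.81]
ft_force: [2.2, -12.3, 0.8]
opening: 0.202
```

```bash
python3 - <<'E'
from h import *
arc()
E
```

```text
ang 154.9 r 60.2
8.4 [467.5 221.1 134. ] [-1.567 -0.003 -2.81 ] [  2.2 -12.3   0.8] op 0.202
[-1.15 -0.41 -0.9 ]
[-1.33 -0.01 -0.61]
[-1.44 -0.01 -0.28]
[-1.46 -0.    0.08]
[-1.4  -0.    0.43]
rot [-0.2  -0.01  0.17]
```

Total is 335°, so the drop should come in about 40°. I'll log the force from here.

>>> apply_moves([
  [[-1.15, -0.05, -0.9], [-0.1, 0, 0], 1.5],
  [[-1.35, 0, -0.6], [-0.1, 0, 0], 1.5],
  [[-1.45, 0, -0.25], [0, 0, 0.1], 1.5],
  [[-1.45, 0, 0.1], [0, 0, 0.1], 1.5],
  [[-1.4, 0, 0.45], [0, 0, 0.1], 1.5],
])

```text
t: 9.02
eef_pos: [525.0, 254.6, 134.1]
tcp_rot: [-1.57, -0.008, -2.809]
ft_force: [-1.7, -0.0, 1.5]
opening: 0.204
```

```bash
python3 - <<'E'
from h import *
arc(step=9)
E
```

```text
ang 87.1 r 59.2
9.025 [525.  254.6 134.1] [-1.57  -0.008 -2.809] [-1.7 -0.   1.5] op 0.204
[-0.87 -0.4   0.34]
[-0.77 -0.01  0.55]
[-0.67 -0.01  0.66]
[-0.56 -0.    0.76]
[-0.43 -0.    0.84]
rot [-0.04  0.08  0.47]
```

The force fell from 12 N to 1.7 N at a total of 403°, about 8.5 rad. I'll go a little further to confirm.

>>> apply_moves([
  [[-0.85, 0, 0.35], [0, 0, 0.1], 1.5],
  [[-0.75, 0, 0.55], [0, 0, 0.1], 1.5],
  [[-0.65, 0, 0.65], [0, 0, 0.1], 1.5],
  [[0, 0, 0], [0, 0, 0], 1.5],
  [[0, 0, 0], [0, 0, 0], 1.5],
])

```text
t: 9.65
eef_pos: [553.4, 245.6, 134.0]
tcp_rot: [-1.569, -0.003, -2.81]
ft_force: [-2.2, 1.6, 2.2]
opening: 0.204
```

```bash
python3 - <<'E'
from h import *
arc()
E
```

```text
ang 57.9 r 59.1
9.65 [553.4 245.6 134. ] [-1.569 -0.003 -2.81 ] [-2.2  1.6  2.2] op 0.204
[-0.84 -0.4   1.18]
[-0.45  0.    1.39]
[-0.1   0.    1.46]
[0.26 0.   1.44]
[0.6  0.   1.34]
rot [-0.1   0.03  0.19]
```

The force stays low at about 9.0 rad. Now I let go and lift.

>>> apply_moves([
  [[0, 0, 0], [0, 0, 0], 2.6],
  [[0, 0, 0], [0, 0, 0], 4.0],
  [[0, 0, 0], [0, 0, 0], 5.0],
  [[0, -0.5, 0], [0, 0, 0], 5.0],
  [[0, -2.0, 0], [0, 0, 0], 5.0],
])

```text
t: 10.28
eef_pos: [552.3, 245.7, 158.2]
tcp_rot: [-1.569, -0.006, -2.809]
ft_force: [0.4, 0.3, -0.2]
opening: 0.524
```

>>> apply_moves([
  [[0, -4, 0], [0, 0, 0], 5.0],
  [[0, -4, 0], [0, 0, 0], 5.0],
  [[4, -2, 2], [0, 0, 0], 5.0],
  [[4, 0, 2], [0, 0, 0], 5.0],
  [[0, 0, 0], [0, 0, 0], 5.0],
])

```text
t: 10.9
eef_pos: [488.9, 180.9, 264.8]
tcp_rot: [-1.568, -0.003, -2.808]
ft_force: [0.4, 0.5, 0.6]
opening: 0.525
```

```bash
python3 - <<'E'
from h import *
s,_,p=T(); print(s['t'],p,s['ft_force'])
for c in ("wrist","scene"): look(c,["tall_knob","tall_axis","low_knob"],c+"9.png")
cv2.imwrite('pics/b9.png',cv2.resize(np.hstack([cv2.imread('pics/wrist9.png'),cv2.imread('pics/scene9.png')]),(800,300)))
E
```

```text
10.9 [488.92179403 180.86027028 264.78244607] [0.36084391 0.50464108 0.6199108 ]
wrist tall_knob [555.8 247.1 151.4] 0.65
wrist tall_axis [522.1 193.2 128.2] 0.65
scene tall_knob [558.2 246.9 147.2] 0.82
scene tall_axis [524.9 201.6 124.4] 0.57
scene low_knob [ 455.2 -145.9  101.3] 0.97
```

View pics/b9.png

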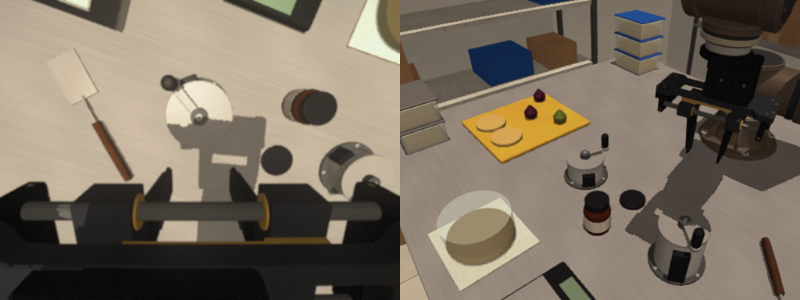

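```bash
python3 -c "
from cell import env; print(env.job_done())"
```

```text
the job is handed in; nothing more can be done
None
```

I wound the tall dispenser's crank clockwise by about 433° and its stiff drag dropped away. I then let go, lifted clear and handed the job in.

- **Drag drop:** the load at the knob ran at about 10–12 N, then fell to about 2 N by 403° of winding. I estimate the crank was near 8.5 rad there. I went on about 30° and the load stayed low, so it stopped at roughly 9.0 rad, within half a turn of the 8 rad drop.
- **Start angle:** these crank values rest on a start of about 1.5 rad, which I judged from the wrist picture against the exit block.
- **Release:** after letting go, the knob was found at about (557, 247) mm. That is within about 4 mm of where I released it, so it stayed put. The gripper was about 110 mm above the crank and the force reading was near zero.
- **Low dispenser:** I did not touch it. Its knob was found at (454, -140) mm before and (455, -146) mm after, about the networks' error, and it looks the same in the pictures.
- **Re-grip:** my first grip sat too high on the knob, so I opened slightly and gripped lower before winding. One-sided jaw contact then gave a brief reading of about 27 N on the wrist.
- **Disagreements:** the networks' readings of the tall axis differed by up to about 11 mm in y between cameras.

The last reading before hand-in was at about 11 s of the 51 s allowed.

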